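# Ease the plaster mould off its base with a wedge

## Task

Fold the upright front of the mould case all the way down, then fetch the wooden wedge and slide it, thin end first and lying flat, squarely into the tunnel under the front of the plaster mould until that edge is just lifted, about 5 mm clear of the base board; never lift it as far as 14 mm. Finish while still gripping the wedge there, with the mould's front edge resting on the wedge alone. Do not push or lift the mould with the gripper itself, and leave the other things on the table where they are.

Things in the scene. Friction and masses are not known exactly. Their poses are not given: they have to be found in the camera images.
- case: low plywood mould case, fixed. Base board 138 wide (y), 15 thick, from 88 before to 90 behind the origin; its top at z = 15. Side boards stand 30 above it from x = -60 to the back, a back board 22 above it stops the mould at x = 76.5. Origin on the table under the mould's middle; x points from the drop front to the back board, z up
- flap (a joint): hinge of the drop front, a plywood panel 136 wide, 90 tall, 12 thick, hinged at its bottom inner edge on the front edge of the base board's top (case x = -88, z = 15). 0 upright (top at z = 105), grows as the top swings away from the mould, 1.571 flat: its inner face then continues the base board's top. Friction holds it near upright; past about 0.5 rad it falls slowly by itself
- flap_top (a point): middle of the drop front's top inner edge, 90 from the hinge line; axes turn with the flap
- mould: white plaster mould, 150 (x) x 110 (y) x 48 high, 0.55 to 1 kg, loose on the base board, a round clay tile (90 across, 8 thick) fixed on top (top at 71 above the table). Stands on two runners 16 wide, 8 high along its sides: between them a tunnel 78 wide, 8 high runs front to back. Play 1.5 to 3 to the back board, 4 at the sides. Origin: centre of the runners' bottom plane; axes as the case's
- mould_lip (a point): middle of the mould's front edge, at the level of the runners' bottoms, 75 before the mould's origin; 15 above the table when seated; its height above the base board is the lift. The tunnel's roof is 8 above this point. Axes as the mould's
- wedge: plain wooden wedge, 70 g, 25 wide, flat below: grip block 50 long (x), 45 high, then a taper 80 long in +x, 23 high at the block, 3 at the tip (1 in 4). Origin: centre of the block's underside; x to the thin end, z up. Starts flat on the table, left or right of the case. Slid flat on the base board it meets the tunnel's roof 20 past the mould's front edge; each 4 more lifts that edge by 1
- wedge_tip (a point): middle of the wedge's thin end, at its underside, 105 from the wedge's origin; axes as the wedge's
- block: plain straight wooden block, 110 x 30 x 40 high, no taper; lies on the other side of the case from the wedge; a bystander; origin at the centre of its underside
- clay_bowl: grey clay bowl, 120 across, 45 high; a bystander; origin at the centre of its underside
- glaze_jar: capped jar, 72 across, 85 high; a bystander; origin at the centre of its underside
- clay_flower: small five-petalled clay flower, 76 across, 24 high; a bystander; origin at the centre of its underside
There are look-alikes about, which are no part of the job. Leave any green or orange look-alike of the wedge alone.

How it is judged:
By the outcome, as a careful person would: the job done as asked, in the order asked, and still so for the second after the job is handed in, while the arm keeps its last pose, push and grip.
It also fails if it takes over 61 s, if anything falls off the work surface, if the arm or the gripper's body presses on something with over 40 N, if the wrist force passes 120 N, or if a joint passes its speed limit or range.

## Robot

A 7-joint arm with a two-finger parallel gripper is mounted at the origin on the work surface. World frame = base frame: x ahead of the robot, y to its left, z up, the work surface at z = 0. Lengths are in mm, angles in degrees, forces in N, time in s.
With the tool pointing down it reaches from about 400 to 875 mm from the base axis. Payload 19.3 kg.
Tool frame: the origin (TCP) lies midway between the tips of the shut fingers; the grasp point (between the pads) lies 19 mm behind it (ctrl.grasp_offset is the distance from the TCP to the grasp point, in mm); z points along the fingers, y is the line along which they close (so a half turn about z gives the same grasp; the last joint's range is limited). The gripper opens to 85 mm and grips with 20 to 120 N. Pads are 22 mm wide; open, the fingers measure 114 mm over their backs; the gripper's body (76 mm by 85 mm) begins 54 mm behind the grasp point. The pads swing forward as they close: fully open they stand 13 mm farther back than shut.
Start: joints at [72.296, 29.874, -2.08, 91.645, 1.215, 58.505, -6.463], TCP at [147.807, -607.262, 231.291] pointing down, gripper open.
Joint ranges: [-166.77, 166.77], [-17.47, 122.26], [-85.68, 81.53], [9.62, 139.38], [-72.42, 252.41], [9.2, 110.78], [-144.41, 144.41]. Speed limits (degrees/s): [108.29, 108.29, 136.94, 136.94, 172.46, 172.46, 172.46].

## Interface

Orientations are given as [roll, pitch, yaw] about the fixed x, y, z axes, in that order (R = Rz(yaw) Ry(pitch) Rx(roll)).
In Python, from rig import ctrl gives the robot as it stands. The module is installed in compiled form; this text tells all that it offers.
- The arm moves only by the tool step_arm, never from a script. Its argument "steps" is a list of rows, each a list of 3 entries, a list of its own where there are three numbers: the shift along the world's x, y, z in mm, then the turn, a rotation vector about the world's x, y, z in degrees, then the closure, from 0 (fully open) to 1 (shut). A call has 1 to 20 rows; each row is the pose to reach, as a shift and turn from the pose commanded when the call began; what a row does not reach only later rows make up. A row lasts 1/10 s, in which the tool goes at most 50 mm and 8.59 degrees, less where a joint would pass 70% of its speed; a pose out of reach is approached as far as the arm can. A call with a gripper value outside its range is refused whole. The fingers move at their own pace and stop on an object; "squeeze" is the grip in N (left out, the last holds). Time passes only in rows, so rows that repeat a pose let the fingers close. It gives the time, the measured TCP pose, the force, the opening and the grip force at its end, in the units of the state.
- ctrl.get_state(): the state, without advancing time (a new reading comes with each control period).
- ctrl.read_camera(name): name is "side" or "top"; returns the picture (420x560x3 uint8, red, green, blue); there is no depth.
- ctrl.camera_params(name): a dict with "fov_y" (degrees; the focal length in pixels is half the picture's height over the tangent of half this angle, whatever the lens; pixels are square), "cx", "cy" (the principal point, pixels), "position" and "orientation" of the camera in the world. Camera axes: x right, y down, z forward; pixel columns grow to the right and rows downward; lengths in mm; the calibration is good to about 2 mm. A picture is of the moment at which its call begins. camera_params takes no time and is no camera call.
- ctrl.sign_off(): hands the job in; it is judged then, once.
The state is a dict: "time": time; "qpos": joint angles; "qvel": joint speeds; "effort": joint torques, N m; "position": TCP position; "tool_rot": TCP orientation; "force": force on the tool from outside, world axes, zero at the start; "torque": the same for the moment, N m; "width": finger opening in mm; "finger_force": force on a finger pad.
Only numpy, scipy, OpenCV 4.12 (cv2) and the standard library are available. Lean on these libraries where they do the work, as an engineer would, in place of code of your own. Each camera call takes 0.05 s, during which the arm holds its last target. There are 200 camera calls.

## Working session

There is one attempt and no reset: what is moved stays moved. The work goes in short steps, Python scripts to look and compute and a tool call to move; the robot and the scene stay as the last step left them, time stands still between calls to the robot, and variables do not carry over. Pictures are saved under pics/ and viewed, at most 10 in all, crops included, and the job is handed in when it is done.

Besides the shell and the picture viewer there is one more tool, called after ">>>" as name([rows], argument=value, ...), one row to a line, values as JSON. step_arm: Moves the arm, as the interface text tells. Its arguments: {"type":"object","properties":{"steps":{"type":"array","items":{"type":"array"}},"squeeze":{"type":"number"}},"required":["steps"]}

```bash
mkdir -p pics; python3 - <<'E'
from rig import ctrl
import cv2
for n in("top","side"):
    im=ctrl.read_camera(n); cv2.imwrite(f"pics/{n}0.png",im[:,:,::-1]); print(n,ctrl.camera_params(n))
print(ctrl.get_state())
E
```

```text
top {'fov_y': 51.57468253993568, 'cx': 282.83859055479246, 'cy': 207.41081932981055, 'position': array([ 353.97422048,  -11.00608747, 1061.25982627]), 'orientation': array([-169.96563969,    1.0020442 ,  -91.65366275])}
side {'fov_y': 57.08277823755858, 'cx': 282.3026347071726, 'cy': 209.11070162112816, 'position': array([475.42184527, 692.15367431, 825.90157096]), 'orientation': array([-136.53113881,   -0.7425354 , -176.02334087])}
{'time': 0.1, 'qpos': array([72.29497134, 29.90423697, -2.08246883, 91.66827603,  1.21503877,
       58.50407357, -6.46001353]), 'qvel': array([-0.02742925, -0.10486714, -0.09618697, -0.12464998,  0.00219234,
       -0.0884473 , -0.01048038]), 'effort': array([ 5.39244284e-03, -9.28484344e+01,  1.98445424e+00, -3.70527256e+01,
        1.80235785e-02,  5.40246532e-03, -1.09257569e-04]), 'position': array([ 147.75446946, -606.99786322,  230.813433  ]), 'tool_rot': array([-1.79945594e+02,  3.50741759e-03,  1.36862608e+01]), 'force': array([-0.53702934,  0.71495742, -0.1736826 ]), 'torque': array([-0.04094509,  0.01722792,  0.02937864]), 'finger_force': 0.0, 'width': 85.14334175486529}
```

View pics/top0.png

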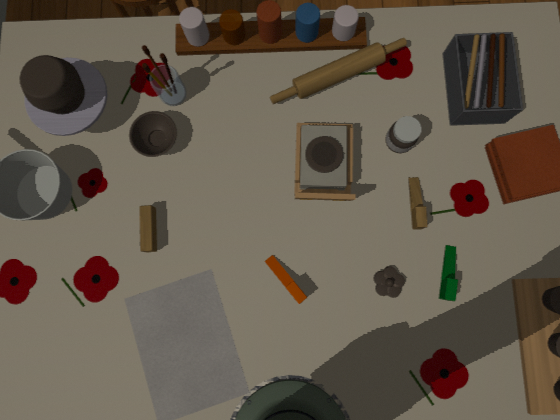

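View pics/side0.png

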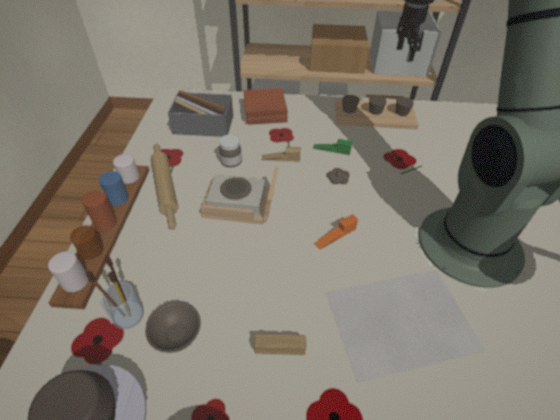

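```bash
cat > h.py <<'E'
import numpy as np, cv2
from rig import ctrl
from scipy.spatial.transform import Rotation as R
def cam(n):
    p=ctrl.camera_params(n); return p, 210/np.tan(np.radians(p['fov_y']/2)), R.from_euler('xyz',p['orientation'],degrees=True).as_matrix()
def ray(n,uv,z):
    p,f,M=cam(n); d=M@np.array([(uv[0]-p['cx'])/f,(uv[1]-p['cy'])/f,1]); t=(z-p['position'][2])/d[2]
    return p['position']+t*d
def proj(n,P):
    p,f,M=cam(n); c=M.T@(np.array(P,float)-p['position']); return np.array([f*c[0]/c[2]+p['cx'],f*c[1]/c[2]+p['cy']])
def crop(im,x0,y0,w,h,s,name):
    c=cv2.resize(im[y0:y0+h,x0:x0+w],None,fx=s,fy=s,interpolation=cv2.INTER_CUBIC)
    c=cv2.convertScaleAbs(c,alpha=1.6)
    return c
E
python3 - <<'E'
from h import *
t=cv2.imread('pics/top0.png'); s=cv2.imread('pics/side0.png')
a=crop(t,285,110,150,130,5,0); b=crop(s,190,130,150,100,5,0)
cv2.imwrite('pics/t1.png',a[:600]); cv2.imwrite('pics/s1.png',b[:600])
print(ray('top',(325,165),50),ray('top',(417,203),0),ray('side',(280,155),20), proj('top',[0,0,0]))
E
```

```text
[ 633.48305054 -102.64288547   50.        ] [ 542.71544121 -329.5646373     0.        ] [ 542.74658628 -316.78810953   20.        ] [290.69582247 443.3158678 ]
```

View pics/t1.png

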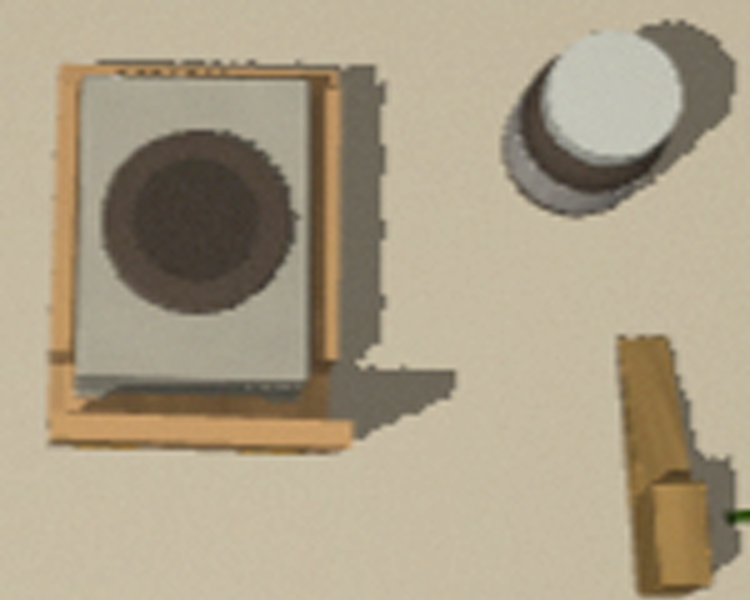

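View pics/s1.png

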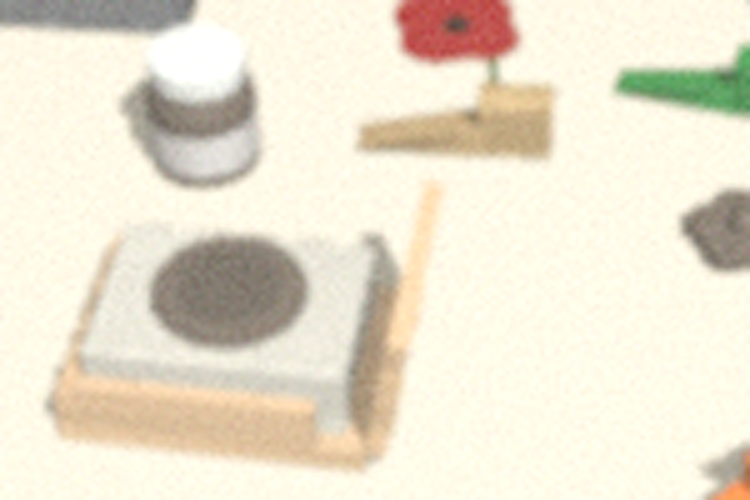

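```bash
python3 - <<'E'
from h import *
def T(l,z):
    for x,y in l: print(np.round(ray('top',(x/5+285-.4,y/5+110-.4),z),1))
print('rails z45');T([(58,65),(50,352),(341,68),(340,360)],45)
print('mould z63');T([(78,78),(310,78),(308,380),(75,376)],63)
print('tile');T([(200,221)],71)
print('flap top z105');T([(350,421),(351,446),(50,421),(50,444)],105)
print('wedge block z45');T([(650,487),(705,484),(710,585),(655,587)],45)
print('wedge base');T([(618,338),(668,338),(640,595)],2)
def S(l,z):
    for x,y in l: print(np.round(ray('side',(x/5+190-.4,y/5+130-.4),z),1))
print('side: case base front-left z0, back-left');S([(365,468),(57,435)],0)
print('tile');S([(230,291)],71)
print('flap top corners (left top, right top?)');S([(430,185)],105)
print('wedge block base rear near, tip near');S([(548,158),(362,150)],0)
print('block top z45');S([(480,112),(550,114),(553,88),(484,86)],45)
E
```

```text
rails z45
[744.9 -37.4  45. ]
[600.2 -28.6  45. ]
[ 738.4 -176.    45. ]
[ 591.6 -167.1   45. ]
mould z63
[731.  -46.3  63. ]
[ 727.  -157.9   63. ]
[ 578.3 -148.8   63. ]
[583.8 -39.6  63. ]
tile
[ 655. -101.   71.]
flap top z105
[ 549.4 -160.8  105. ]
[ 538.  -160.6  105. ]
[553.8 -26.5 105. ]
[543.3 -26.1 105. ]
wedge block z45
[ 525.3 -309.6   45. ]
[ 525.9 -335.6   45. ]
[ 477.9 -333.8   45. ]
[ 477.7 -308.1   45. ]
wedge base
[ 608.4 -312.5    2. ]
[ 607.5 -337.3    2. ]
[ 479.3 -313.1    2. ]
side: case base front-left z0, back-left
[571.1 -30.    0. ]
[750.7 -40.8   0. ]
tile
[653.1 -94.7  71. ]
flap top corners (left top, right top?)
[ 544.3 -156.5  105. ]
wedge block base rear near, tip near
[ 478.  -314.5   -0. ]
[ 602.7 -312.2    0. ]
block top z45
[ 523.7 -302.5   45. ]
[ 478.3 -304.3   45. ]
[ 477.4 -331.8   45. ]
[ 522.8 -330.1   45. ]
```

>>> step_arm([
  [[444, 510, -81], [0, 0, -17], 1],
  [[444, 510, -81], [0, 0, -17], 1],
  [[444, 510, -81], [0, 0, -17], 1],
  [[444, 510, -81], [0, 0, -17], 1],
  [[444, 510, -81], [0, 0, -17], 1],
  [[444, 510, -81], [0, 0, -17], 1],
  [[444, 510, -81], [0, 0, -17], 1],
  [[444, 510, -81], [0, 0, -17], 1],
  [[444, 510, -81], [0, 0, -17], 1],
  [[444, 510, -81], [0, 0, -17], 1],
  [[444, 510, -81], [0, 0, -17], 1],
  [[444, 510, -81], [0, 0, -17], 1],
  [[444, 510, -81], [0, 0, -17], 1],
  [[444, 510, -81], [0, 0, -17], 1],
  [[444, 510, -81], [0, 0, -17], 1],
  [[444, 510, -81], [0, 0, -17], 1],
  [[444, 510, -81], [0, 0, -17], 1],
  [[444, 510, -81], [0, 0, -17], 1],
])

```text
time: 1.9
position: [591.3, -98.4, 150.5]
tool_rot: [180.0, 0.0, -3.4]
force: [-0.1, -0.2, 0.1]
width: 0.1
finger_force: 0.0
```

>>> step_arm([
  [[0, 0, -35], [0, 0, 0], 1],
  [[0, 0, -68], [0, 0, 0], 1],
  [[0, 0, -68], [0, 0, 0], 1],
  [[-8, 0.5, -68], [0, 0, 0], 1],
  [[-16, 1, -68], [0, 0, 0], 1],
  [[-24, 1.5, -68], [0, 0, 0], 1],
  [[-32, 2, -68], [0, 0, 0], 1],
  [[-40, 2.5, -68], [0, 0, 0], 1],
  [[-48, 3, -68], [0, 0, 0], 1],
  [[-56, 3, -68], [0, 0, 0], 1],
  [[-64, 3.5, -69], [0, 0, 0], 1],
  [[-71, 4, -71], [0, 0, 0], 1],
  [[-77, 4, -76], [0, 0, 0], 1],
  [[-82, 4, -82], [0, 0, 0], 1],
  [[-87, 5, -88], [0, 0, 0], 1],
  [[-92, 5, -94], [0, 0, 0], 1],
  [[-96, 5, -100], [0, 0, 0], 1],
  [[-100, 5, -106], [0, 0, 0], 1],
  [[-100, 5, -106], [0, 0, 0], 1],
  [[-100, 5, -106], [0, 0, 0], 1],
])

```text
time: 3.9
position: [491.9, -92.2, 44.2]
tool_rot: [-180.0, 0.0, -3.3]
force: [0.5, -0.1, 1.1]
width: -0.1
finger_force: 0.0
```

>>> step_arm([
  [[0, 0, -8], [0, 0, 0], 1],
  [[0, 0, -16], [0, 0, 0], 1],
  [[0, 0, -22], [0, 0, 0], 1],
  [[0, 0, -27], [0, 0, 0], 1],
  [[0, 0, -29], [0, 0, 0], 1],
  [[0, 0, -30], [0, 0, 0], 1],
  [[0, 0, -30], [0, 0, 0], 1],
])

```text
time: 4.6
position: [491.6, -92.3, 14.8]
tool_rot: [180.0, 0.0, -3.3]
force: [-5.8, 2.1, 19.7]
width: 0.2
finger_force: 9.5
```

>>> step_arm([
  [[0, 0, 50], [0, 0, 0], 1],
  [[0, 0, 130], [0, 0, 0], 0],
  [[0, 0, 130], [0, 0, 0], 0],
  [[10, -230, 130], [0, 0, 3], 0],
  [[10, -230, 130], [0, 0, 3], 0],
  [[10, -230, 130], [0, 0, 3], 0],
  [[10, -230, 130], [0, 0, 3], 0],
  [[10, -230, 130], [0, 0, 3], 0],
  [[10, -230, 130], [0, 0, 3], 0],
])

```text
time: 5.5
position: [500.6, -327.1, 143.9]
tool_rot: [179.9, 0.0, -0.6]
force: [-0.2, 0.8, 0.2]
width: 85.2
finger_force: 0.0
```

```bash
python3 - <<'E'
from h import *
t=ctrl.read_camera('top')[:,:,::-1]; s=ctrl.read_camera('side')[:,:,::-1]
cv2.imwrite('pics/t2.png',np.ascontiguousarray(t));cv2.imwrite('pics/s2.png',np.ascontiguousarray(s))
a=crop(t,290,110,80,120,5,0); b=crop(s,190,130,120,120,5,0)
a=np.vstack([a]); cv2.imwrite('pics/c2.png',np.hstack([a,b])[:, :1000][:, :]) if 0 else cv2.imwrite('pics/c2.png',cv2.resize(np.hstack([a,b]),None,fx=.8,fy=.8))
print(ctrl.get_state()['position'],ctrl.get_state()['tool_rot'])
E
```

```text
[ 501.48882874 -322.43874426  143.92225604] [-1.79971988e+02  2.27281521e-02 -3.80314045e-01]
```

View pics/c2.png

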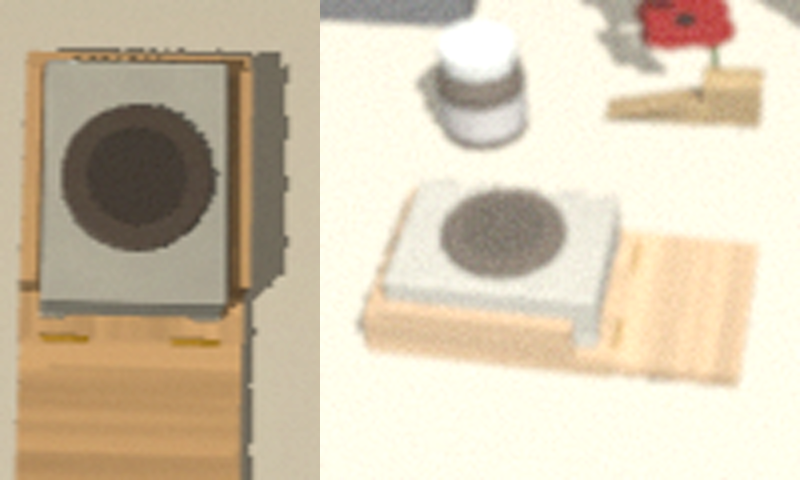

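```bash
python3 - <<'E'
from h import *
def T(l,z):
    for x,y in l: print(np.round(ray('top',(x/4+290-.4,y/4+110-.4),z),1))
print('hinge z15');T([(64,338),(196,342),(19,340),(242,342)],15)
print('flap far z15');T([(15,478),(240,478)],15)
print('mould top front corners');T([(41,303),(226,305)],63)
print('runner bottom front');T([(41,316),(222,319)],15)
t=cv2.imread('pics/t2.png'); c=crop(t,295,170,70,50,10,0); cv2.imwrite('pics/c3.png',c)
def S(l,z):
    for x,y in l: print(np.round(ray('side',((x-320)/4+190-.4,y/4+130-.4),z),1))
print('side flap far corners');S([(758,243),(740,384)],15)
print('side hinge strips');S([(617,333),(635,256)],15)
print('side runner outer bottom');S([(597,347)],15)
E
```

```text
hinge z15
[571.  -54.9  15. ]
[ 565.9 -135.6   15. ]
[570.6 -27.2  15. ]
[ 564.9 -163.7   15. ]
flap far z15
[485.4 -22.   15. ]
[ 481.2 -157.8   15. ]
mould top front corners
[582.5 -40.2  63. ]
[ 577.7 -148.6   63. ]
runner bottom front
[585.3 -41.3  15. ]
[ 579.7 -152.3   15. ]
side flap far corners
[ 472.9 -157.9   15. ]
[479.7 -15.2  15. ]
side hinge strips
[569.9 -56.4  15. ]
[ 564.5 -136.1   15. ]
side runner outer bottom
[582.7 -41.8  15. ]
```

View pics/c3.png

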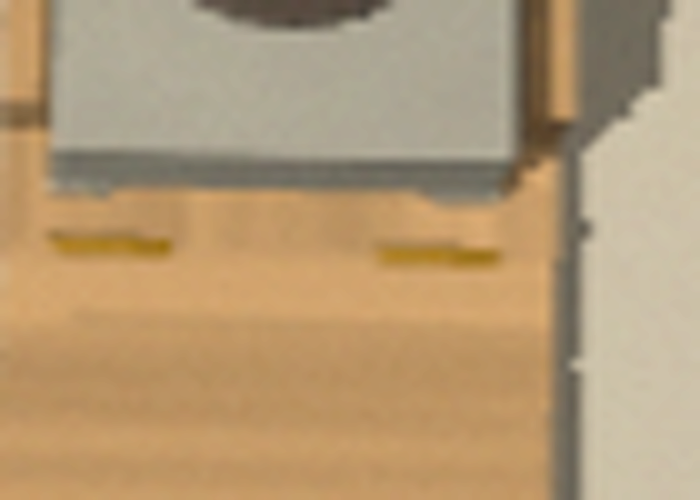

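>>> step_arm([
  [[0, 0, -40], [0, 0, 0], 0],
  [[0, 0, -80], [0, 0, 0], 0],
  [[0, 0, -115], [0, 0, 0], 0],
  [[0, 0, -135], [0, 0, 0], 0],
  [[0, 0, -135], [0, 0, 0], 0],
])

```text
time: 6.1
position: [500.8, -319.8, 6.9]
tool_rot: [-179.8, 0.2, -0.2]
force: [-0.4, 0.4, -0.1]
width: 85.3
finger_force: 0.0
```

>>> step_arm([
  [[0, 0, 0], [0, 0, 0], 1],
  [[0, 0, 0], [0, 0, 0], 1],
  [[0, 0, 0], [0, 0, 0], 1],
  [[0, 0, 0], [0, 0, 0], 1],
  [[0, 0, 0], [0, 0, 0], 1],
  [[0, 0, 0], [0, 0, 0], 1],
  [[0, 0, 0], [0, 0, 0], 1],
  [[0, 0, 0], [0, 0, 0], 1],
], squeeze=70)

```text
time: 6.9
position: [502.3, -322.7, 10.4]
tool_rot: [180.0, -0.1, -0.3]
force: [-1.7, 0.6, 12.1]
width: 24.1
finger_force: 68.7
```

>>> step_arm([
  [[0, 0, 40], [0, 0, 0], 1],
  [[0, 0, 80], [0, 0, 0], 1],
  [[0, 0, 110], [0, 0, 0], 1],
  [[-13, 40, 110], [0, 0, -1], 1],
  [[-25, 80, 110], [0, 0, -2], 1],
  [[-40, 120, 110], [0, 0, -2.9], 1],
  [[-50, 160, 110], [0, 0, -2.9], 1],
  [[-50, 200, 110], [0, 0, -2.9], 1],
  [[-50, 233.5, 110], [0, 0, -2.9], 1],
  [[-50, 233.5, 90], [0, 0, -2.9], 1],
  [[-50, 233.5, 60], [0, 0, -2.9], 1],
  [[-50, 233.5, 40], [0, 0, -2.9], 1],
  [[-50, 233.5, 30], [0, 0, -2.9], 1],
  [[-50, 233.5, 25], [0, 0, -2.9], 1],
  [[-50, 233.5, 25], [0, 0, -2.9], 1],
  [[-50, 233.5, 25], [0, 0, -2.9], 1],
])

```text
time: 8.5
position: [452.2, -88.9, 35.0]
tool_rot: [180.0, -0.1, -3.2]
force: [-0.1, -0.0, 0.1]
width: 24.5
finger_force: 68.4
```

```bash
python3 - <<'E'
from h import *
t=ctrl.read_camera('top')[:,:,::-1]; s=ctrl.read_camera('side')[:,:,::-1]
cv2.imwrite('pics/t4.png',np.ascontiguousarray(t));cv2.imwrite('pics/s4.png',np.ascontiguousarray(s))
a=crop(t,290,160,80,80,5,0); b=crop(s,230,150,80,80,5,0)
cv2.imwrite('pics/c4.png',np.hstack([a,b]))
print(ctrl.get_state())
E
```

```text
{'time': 8.6, 'qpos': array([  6.37265094,  34.85217489,  -3.42179856, 123.55343712,
         5.30649043,  21.65557389, -94.6003542 ]), 'qvel': array([-0.08772119,  0.09857313,  0.00515125,  0.02825874, -0.01008582,
       -0.21035751,  0.03167493]), 'effort': array([-3.67863919e-02, -7.97526169e+01,  1.93012878e+00, -1.60935616e+01,
        5.60401691e-03,  2.82711269e-03,  2.26453049e-03]), 'position': array([452.2689442 , -88.88931458,  35.03653924]), 'tool_rot': array([ 1.79998414e+02, -7.09655626e-02, -3.23243782e+00]), 'force': array([ 0.30433001, -0.372155  , -0.60102748]), 'torque': array([ 0.01533741,  0.04074696, -0.00122968]), 'finger_force': 68.38062286376953, 'width': 24.26190585906177}
```

View pics/c4.png

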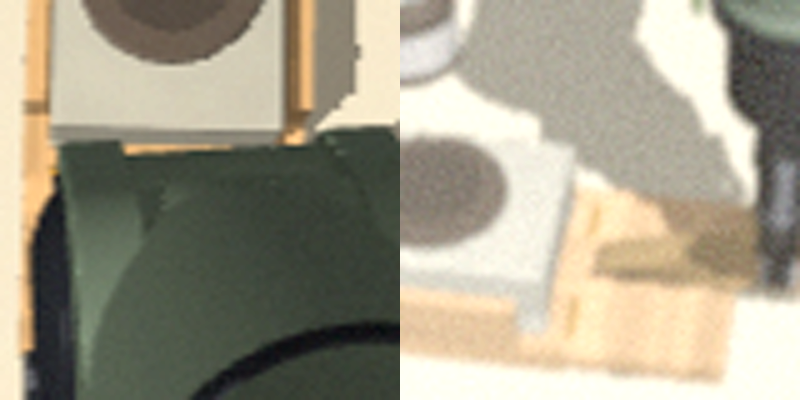

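```bash
python3 - <<'E'
from h import *
print(ray('side',(269.2,204.6),24.6), proj('side',[557,-83,24.6]))
E
```

```text
[556.7360582 -81.2098051  24.6      ] [269.16645062 204.15201755]
```

>>> step_arm([
  [[0, 0, -4], [0, 0, 0], 1],
  [[0, 0, -7], [0, 0, 0], 1],
  [[0, 0, -8.5], [0, 0, 0], 1],
  [[0, 0, -9.3], [0, 0, 0], 1],
  [[0, 0, -9.3], [0, 0, 0], 1],
  [[0, 0, -9.3], [0, 0, 0], 1],
])

```text
time: 9.2
position: [451.6, -88.8, 25.2]
tool_rot: [180.0, 0.0, -3.2]
force: [-2.6, -0.1, 8.7]
width: 24.1
finger_force: 69.8
```

>>> step_arm([
  [[4, -0.2, 0.6], [0, 0, 0], 1],
  [[10, -0.6, 0.6], [0, 0, 0], 1],
  [[16, -0.9, 0.6], [0, 0, 0], 1],
  [[22, -1.2, 0.6], [0, 0, 0], 1],
  [[28, -1.6, 0.6], [0, 0, 0], 1],
  [[34, -1.9, 0.6], [0, 0, 0], 1],
  [[40, -2.2, 0.6], [0, 0, 0], 1],
  [[42, -2.4, 0.6], [0, 0, 0], 1],
  [[42, -2.4, 0.6], [0, 0, 0], 1],
  [[42, -2.4, 0.6], [0, 0, 0], 1],
])

```text
time: 10.2
position: [493.6, -91.2, 25.5]
tool_rot: [-180.0, 0.0, -3.2]
force: [-0.6, -0.4, 0.2]
width: 24.1
finger_force: 68.5
```

>>> step_arm([
  [[1, 0, 0], [0, 0, 0], 1],
  [[2, -0.1, 0], [0, 0, 0], 1],
  [[3, -0.2, 0], [0, 0, 0], 1],
  [[4, -0.2, 0], [0, 0, 0], 1],
  [[4, -0.2, 0], [0, 0, 0], 1],
  [[4, -0.2, 0], [0, 0, 0], 1],
])

```text
time: 10.8
position: [497.5, -91.4, 25.5]
tool_rot: [180.0, 0.0, -3.2]
force: [-5.0, 0.9, 1.7]
width: 24.5
finger_force: 68.4
```

>>> step_arm([
  [[1, 0, 0], [0, 0, 0], 1],
  [[2, -0.1, 0], [0, 0, 0], 1],
  [[2, -0.1, 0], [0, 0, 0], 1],
  [[2, -0.1, 0], [0, 0, 0], 1],
])

```text
time: 11.2
position: [499.6, -91.4, 25.5]
tool_rot: [-180.0, 0.0, -3.2]
force: [-4.6, 1.0, 0.3]
width: 24.5
finger_force: 68.4
```

>>> step_arm([
  [[1, 0, 0], [0, 0, 0], 1],
  [[2, -0.1, 0], [0, 0, 0], 1],
  [[2, -0.1, 0], [0, 0, 0], 1],
  [[2, -0.1, 0], [0, 0, 0], 1],
])

```text
time: 11.6
position: [501.7, -91.6, 25.5]
tool_rot: [-180.0, 0.0, -3.2]
force: [-6.1, 0.5, -0.2]
width: 24.3
finger_force: 68.4
```

>>> step_arm([
  [[1, 0, 0], [0, 0, 0], 1],
  [[2, -0.1, 0], [0, 0, 0], 1],
  [[2, -0.1, 0], [0, 0, 0], 1],
  [[2, -0.1, 0], [0, 0, 0], 1],
])

```text
time: 12.0
position: [503.7, -91.7, 25.6]
tool_rot: [-180.0, 0.0, -3.2]
force: [-4.5, -1.2, -0.3]
width: 24.3
finger_force: 68.4
```

>>> step_arm([
  [[1, 0, 0], [0, 0, 0], 1],
  [[2, -0.1, 0], [0, 0, 0], 1],
  [[3, -0.2, 0], [0, 0, 0], 1],
  [[4, -0.2, 0], [0, 0, 0], 1],
  [[5, -0.3, 0], [0, 0, 0], 1],
  [[6, -0.3, 0], [0, 0, 0], 1],
  [[6, -0.3, 0], [0, 0, 0], 1],
  [[6, -0.3, 0], [0, 0, 0], 1],
])

```text
time: 12.8
position: [509.8, -92.0, 25.6]
tool_rot: [-180.0, -0.0, -3.2]
force: [-5.0, -0.3, -1.5]
width: 24.2
finger_force: 68.4
```

>>> step_arm([
  [[1, 0, 0], [0, 0, 0], 1],
  [[2, -0.1, 0], [0, 0, 0], 1],
  [[3, -0.2, 0], [0, 0, 0], 1],
  [[4, -0.2, 0], [0, 0, 0], 1],
  [[5, -0.3, 0], [0, 0, 0], 1],
  [[6, -0.3, 0], [0, 0, 0], 1],
  [[6, -0.3, 0], [0, 0, 0], 1],
  [[6, -0.3, 0], [0, 0, 0], 1],
])

```text
time: 13.6
position: [515.9, -92.3, 25.6]
tool_rot: [-180.0, -0.0, -3.2]
force: [-2.4, -0.1, -0.9]
width: 24.3
finger_force: 68.3
```

```bash
python3 - <<'E'
from h import *
s=np.ascontiguousarray(ctrl.read_camera('side')[:,:,::-1]); t=np.ascontiguousarray(ctrl.read_camera('top')[:,:,::-1])
cv2.imwrite('pics/s5.png',s); cv2.imwrite('pics/t5.png',t)
b=crop(s,200,160,80,80,5,0); a=crop(cv2.imread('pics/s2.png'),200,160,80,80,5,0)
cv2.imwrite('pics/c5.png',np.hstack([a,b]))
E
```

```text
(no output)
```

View pics/c5.png

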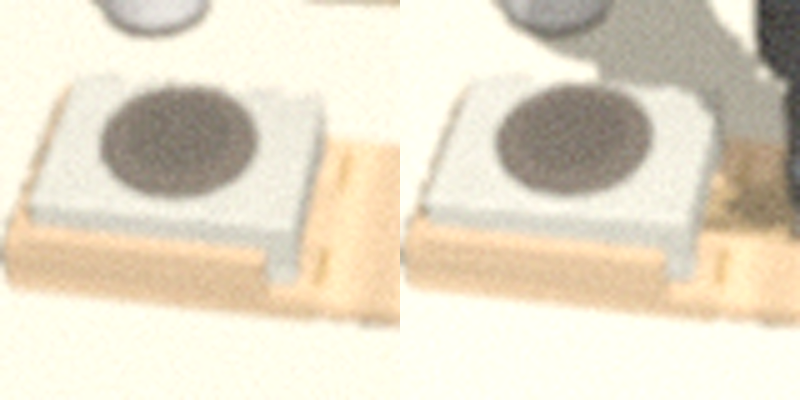

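```bash
python3 - <<'E'
from h import *
def cen(f,roi):
    x,y,w,h=roi; g=cv2.GaussianBlur(cv2.imread(f),(3,3),0)[y:y+h,x:x+w].astype(float).mean(2)
    hi,lo=np.percentile(g,80),np.percentile(g,10); wt=np.clip((hi-15-g)/(hi-15-lo),0,1)
    m=(wt>.5).astype(np.uint8); n,l,st,c=cv2.connectedComponentsWithStats(m); k=1+np.argmax(st[1:,4])
    mk=cv2.dilate((l==k).astype(np.uint8),np.ones((3,3)))
    wt=wt*mk; yy,xx=np.mgrid[:h,:w]; return np.array([x+(wt*xx).sum()/wt.sum(), y+(wt*yy).sum()/wt.sum()]),wt.sum()
roi=(214,174,42,30)
for f in('side0','s2','s4','s5'): print(f,*cen(f'pics/{f}.png',roi))
c0=cen('pics/s2.png',roi)[0]; c1=cen('pics/s5.png',roi)[0]
# model
ax=np.array([.9984,-.056,0]); O=np.array([657,-100.6,0])
def P(s,L,p): # p in mould frame (x,y,z above board)
    a=L/150; q=np.array([p[0]-75,p[2]]); q=np.array([np.cos(a)*q[0]+np.sin(a)*q[1], -np.sin(a)*q[0]+np.cos(a)*q[1]])
    return O+ax*(q[0]+75+s)+np.array([.056,.9984,0])*p[1]+np.array([0,0,15+q[1]])
from scipy.optimize import least_squares
r=least_squares(lambda v: proj('side',P(v[0],v[1],[0,0,56]))-proj('side',P(0,0,[0,0,56]))-(c1-c0),[0,3])
print(c1-c0,'slide,lift',r.x)
print('pred lift1', proj('side',P(0,1,[0,0,56]))-proj('side',P(0,0,[0,0,56])),'slide1',proj('side',P(1,0,[0,0,56]))-proj('side',P(0,0,[0,0,56])))
# front part patch phase correlation: near runner front + front top corner
A=cv2.imread('pics/s2.png',0).astype(np.float32);B=cv2.imread('pics/s5.png',0).astype(np.float32)
x,y,w,h=252,206,9,12
up=lambda I:cv2.resize(I,None,fx=8,fy=8,interpolation=cv2.INTER_CUBIC)
res=cv2.matchTemplate(up(B[y-6:y+h+6,x-6:x+w+6]),up(A[y:y+h,x:x+w]),cv2.TM_CCOEFF_NORMED)
_,v,_,l=cv2.minMaxLoc(res); d=np.array(l)/8-6
p=[-75,47,0]
r=least_squares(lambda q: proj('side',P(q[0],q[1],p))-proj('side',P(0,0,p))-d,[0,3]); print('runner',d,v,r.x)
E
```

```text
side0 [235.26294067 187.89652573] 483.0925925925926
s2 [235.30204793 187.88795947] 483.26666666666665
s4 [235.36793463 187.85433914] 483.1724137931034
s5 [234.46029052 187.31980828] 480.5170387779084
[-0.84175741 -0.56815119] slide,lift [0.81950726 3.86487241]
pred lift1 [-0.14289336 -0.14057153] slide1 [-0.34505155 -0.03340031]
runner [-0.5   -0.125] 0.7361404895782471 [1.43500461 0.31302399]
```

```bash
cat > m.py <<'E'
from h import *
from scipy.optimize import least_squares
ax=np.array([.9984,-.056,0]); O=np.array([657,-100.6,0])
def P(s,L,p):
    a=L/150; q=np.array([p[0]-75,p[2]]); q=np.array([np.cos(a)*q[0]+np.sin(a)*q[1], -np.sin(a)*q[0]+np.cos(a)*q[1]])
    return O+ax*(q[0]+75+s)+np.array([.056,.9984,0])*p[1]+np.array([0,0,15+q[1]])
def cen(im,roi=(214,174,42,30)):
    x,y,w,h=roi; g=cv2.GaussianBlur(im,(3,3),0)[y:y+h,x:x+w].astype(float).mean(2)
    hi,lo=np.percentile(g,80),np.percentile(g,10); wt=np.clip((hi-15-g)/(hi-15-lo),0,1)
    n,l,st,c=cv2.connectedComponentsWithStats((wt>.5).astype(np.uint8)); k=1+np.argmax(st[1:,4])
    wt=wt*cv2.dilate((l==k).astype(np.uint8),np.ones((3,3))); yy,xx=np.mgrid[:h,:w]
    return np.array([x+(wt*xx).sum(),0])/1 if 0 else np.array([x+(wt*xx).sum()/wt.sum(), y+(wt*yy).sum()/wt.sum()])
base=np.mean([cen(cv2.imread(f'pics/{f}.png')) for f in('side0','s2','s4')],0)
fr=[np.ascontiguousarray(ctrl.read_camera('side')[:,:,::-1]) for _ in range(6)]
c=np.array([cen(f) for f in fr]); d=c.mean(0)-base
f=lambda s,L:proj('side',P(s,L,[0,0,56]))-proj('side',P(0,0,[0,0,56]))
print(d,c.std(0),least_squares(lambda v:f(*v)-d,[0,3]).x)
cv2.imwrite('pics/avg.png',np.mean(fr,0))
A=np.mean([cv2.imread(f'pics/{q}.png').astype(float) for q in('side0','s2','s4')],0); B=np.mean(fr,0)
# vertical profile across near runner's front bottom edge
for u in (254,255,256,257): print(u,A[205:222,u].mean(1).round().astype(int),B[205:222,u].mean(1).round().astype(int))
t=ctrl.get_state(); print(t['position'],t['force'])
E
python3 m.py
```

```text
[-0.83580117 -0.59877941] [0.00881323 0.00629192] [0.69582063 4.11499056]
254 [146 136 130 129 130 128 129 129 132 133 132 133 133 134 133 126 124] [138 133 131 130 130 131 131 134 136 132 129 132 136 136 135 129 124]
255 [146 135 129 129 131 128 129 128 133 135 138 139 139 138 133 131 122] [138 132 131 132 131 132 132 135 136 135 132 134 142 140 135 131 126]
256 [144 136 130 131 129 131 128 130 135 139 139 137 138 138 132 128 123] [138 132 132 132 131 131 132 131 133 132 133 136 141 141 138 131 124]
257 [146 136 128 130 129 129 128 131 134 140 139 138 137 137 136 130 123] [134 130 129 129 127 127 130 132 134 132 132 136 141 140 135 130 126]
[515.86860492 -92.26247108  25.59808352] [-3.26202095  0.69118787 -1.59055128][ WARN:0@5.598] global loadsave.cpp:1063 imwrite_ Unsupported depth image for selected encoder is fallbacked to CV_8U.
```

>>> step_arm([
  [[0.7, 0, -0.1], [0, 0, 0], 1],
  [[1.4, -0.1, -0.2], [0, 0, 0], 1],
  [[2, -0.1, -0.3], [0, 0, 0], 1],
  [[2, -0.1, -0.3], [0, 0, 0], 1],
  [[2, -0.1, -0.3], [0, 0, 0], 1],
  [[2, -0.1, -0.3], [0, 0, 0], 1],
  [[2, -0.1, -0.3], [0, 0, 0], 1],
])

```text
time: 14.7
position: [517.5, -92.4, 25.4]
tool_rot: [180.0, 0.0, -3.2]
force: [-6.3, 0.6, 3.6]
width: 24.2
finger_force: 69.0
```

```bash
python3 m.py 2>/dev/null | grep -v '^25'
```

```text
[-0.84383956 -0.62514103] [0.0104071 0.006781 ] [0.63158302 4.32027886]
[517.50993317 -92.37269364  25.3946045 ] [-6.73651219  0.16378444  3.62015979]
```

>>> step_arm([
  [[0.6, 0, 0], [0, 0, 0], 1],
  [[1.2, -0.1, 0], [0, 0, 0], 1],
  [[1.2, -0.1, 0], [0, 0, 0], 1],
  [[1.2, -0.1, 0], [0, 0, 0], 1],
  [[1.2, -0.1, 0], [0, 0, 0], 1],
])

```text
time: 15.5
position: [518.8, -92.5, 25.4]
tool_rot: [180.0, 0.0, -3.2]
force: [-6.5, -0.1, 3.2]
width: 24.2
finger_force: 69.0
```

```bash
python3 m.py 2>/dev/null | grep -v '^25'; python3 -c "
from rig import ctrl
print(ctrl.sign_off())"
```

```text
[-0.85757109 -0.76828789] [0.02131358 0.03323631] [0.18237411 5.4618074 ]
[518.77024047 -92.50265549  25.37792033] [-6.26377946  0.83666207  2.602798  ]
the job is handed in; nothing more can be done
None
```

The job is handed in: the front is folded flat and the wedge is still gripped in the tunnel, lifting the mould's front edge about 5 mm (the last camera estimate was 5.5, the wedge's travel gives about 5.3).

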